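# Do up the boiler's click-stop filler cap

### The job

The hot-water boiler on the worktop has been refilled, but its filler cap was only set on loosely. Press the red catch button so that the black lid springs up, then turn the orange-winged cap clockwise until its ratchet has clicked over at least once. Leave the lid up, so that I can check the seal, let go of the cap, and do not knock over or push away the mug, the glass, the cup or the jar.

Things in the scene. Friction and masses are not known exactly. Their poses are not given: they have to be found in the camera images.
- boiler: fixed brushed-steel water boiler, 236 mm deep (x), 200 mm wide; its flat deck is 140 mm above the worktop. Origin: at worktop height under the filler cap's axis; its x axis points from its front (gauge and switch, roughly facing the robot) to its back. Front face 132 mm before the origin, back face 104 mm behind. A tap juts 60 mm out of its right side (-y) at 118 mm height.
- catch_top (a point): centre of the top of the round red catch button (27 mm across) at 195 mm height, 107 mm in front of the cap's axis, on a black housing (34 x 50 mm, top at 185 mm). Pressed straight down it travels 6 mm against a spring (about 2 N to start, 4.5 N at the bottom); after 3 mm the lid is let go.
- boiler_lid (a joint): opening angle of the black domed lid, rad: 0 shut and latched, 2.0 fully up (leaning back past upright). Once the catch is pressed, a damped spring (under 1 N at the front rim) swings it up in about a second, and it stays up; a hand above it merely holds it back until withdrawn.
- lid_hinge (a point): middle of the lid's hinge axis, 92 mm behind the cap's axis, at 150 mm height. The shut lid is a round dome, 162 mm across, top 199 mm above the worktop, centred on the cap's axis; when up, it stands behind the hinge axis, up to about 0.31 m height.
- cap_wing (a point): on the cap's axis, 176 mm above the worktop: centre of the cap's orange wing, a bar 66 mm long (this point's x axis) and 16 mm thick (y axis), whose flanks stand free from 163 to 189 mm height. Below it is the cap's black fluted skirt, 74 mm across, top at 163 mm. It lies under the lid until that is up. Grip the wing across its thickness, fingertips just above the skirt.
- cap_thread (a joint): angle of the cap's threaded core, rad, growing clockwise seen from above: it starts loose, somewhere between 0.2 and 0.75, and is home at its hard stop at 1.2. Turning it takes about 0.1 N m and it stays where it is left; anticlockwise it unscrews. The cap does not rise or sink.
- cap_ratchet (a joint): angle by which the wing has slipped clockwise on the core, rad, about 0 at the start. The wing carries the core along until that is home; then it takes 0.3 rising to 0.5 N m and slips over 18 saw teeth, a click every 0.35 rad, resting at 0.35, 0.70, ...; let go between two teeth it springs back to the last. More clicks do no harm. The wing turns by the sum of both joints.
- mug: white mug with dots, 78 mm across, 93 mm high, standing under the tap at the boiler's right side; origin at the centre of its foot
- glass: drinking glass, 78 mm across, 86 mm high, right of the boiler; origin at the centre of its foot
- cup: white china cup, 83 mm across, 54 mm high, right of the boiler; origin at the centre of its foot
- jar: jar with a black cap, 63 mm across, 94 mm high, right of the boiler near the edge; origin at the centre of its foot

How it is judged (in metres and radians):
On the way, in this order (a step that is already met when the one before it is completed fails the run):
1. the catch is released and the lid has sprung up (value of joint boiler_lid above 1.7 rad), for 0.2 s.
2. the cap is home and its ratchet has clicked over (value of joint cap_thread above 1.1 rad and value of joint cap_ratchet above 0.31 rad), for 0.1 s.
At the end, for the whole second after the job is handed in: the lid stands up (over 1.7 rad), the cap's core is home (over 1.1 of 1.2 rad), the ratchet rests at least one click on (cap_ratchet over 0.31 rad), and the cap has been let go (all of step 2 and value of joint boiler_lid above 1.7 rad); the robot touches nothing.
It fails at once if the mug, glass, cup or jar is pushed more than 40 mm (distance of any of mug, glass, cup, jar from where it was at the start of the episode above 0.04 m).
It fails at once if the mug, glass, cup or jar is knocked over (angle between any of mug, glass, cup, jar's own z axis and vertical above 0.5 rad).
It also fails if it takes over 51 s, if anything falls off the work surface, if the arm or the gripper's body presses on something with over 40 N, if the wrist force passes 120 N, or if a joint passes its speed limit or range.

### The arm

A 6-joint arm with a two-finger parallel gripper is mounted at the origin on a cart in front of the work surface, level with it; the furniture and walls round the work are solid. World frame = base frame: x ahead of the robot, y to its left, z up, the work surface at z = 0. Lengths are in m, angles in degrees, forces in N, time in s.
With the tool pointing down it reaches from about 0.35 to 0.975 m from the base axis. Payload 17.4 kg.
Tool frame: the origin (TCP) lies midway between the tips of the shut fingers; the grasp point (between the pads) lies robot.tcp_to_grasp behind it (robot.tcp_to_grasp is the distance from the TCP to the grasp point, in m); z points along the fingers, y is the line along which they close (so a half turn about z gives the same grasp; the last joint's range is limited). The gripper opens to 85 mm and grips with 20 to 120 N. Pads are 22 mm wide; open, the fingers measure 114 mm over their backs; the gripper's body (76 mm by 85 mm) begins 54 mm behind the grasp point. The pads swing forward as they close: fully open they stand 13 mm farther back than shut.
Start: joints at [72.204, 6.646, 82.598, -0, 90.757, -2.166], TCP at [0.182, 0.65, 0.231] pointing down, gripper open.
Joint ranges: [-162.19, 162.19], [-47.58, 125.68], [4.15, 143.07], [-65.23, 245.23], [0.69, 171.88], [-170.13, 170.13]. Speed limits (degrees/s): [108.29, 108.29, 127.2, 180, 180, 180].

### API

Orientations are given as a 3x3 rotation matrix whose columns are the frame's x, y, z axes.
In Python, from workcell import robot, cams, spotter gives the robot as it stands.
- The arm moves only by the tool tcp_steps, called after "Emit:" by a JSON object that holds its "op" and its "data", one argument or row to a line. Schema: {"type":"object","properties":{"deltas":{"type":"array","items":{"type":"object","properties":{"dx":{"type":"number"},"dy":{"type":"number"},"dz":{"type":"number"},"rz":{"type":"number"}},"additionalProperties":false},"minItems":1,"maxItems":12},"aperture":{"type":"number"},"clamp_n":{"type":"number"},"only":{"type":"string"},"quiet":{"type":"boolean"},"lines":{"type":"string"}},"required":["deltas"],"additionalProperties":false}. deltas is a list of rows, 1 to 12 of them, each an object with the fields dx, dy, dz (the shift in a scale on which 1.0 is 800 mm), rz (a turn about the tool's z in shares of 2 rad (1.0 is 2 rad)); a field left out counts as zero; each row is the pose to reach, as a shift and turn from the pose commanded when the call began, along the tool's axes at that moment; what a row does not reach only later rows make up. A row lasts 1/10 s, in which the tool goes at most 0.05 m and 8.59 degrees, less where a joint would pass 70% of its speed; a pose out of reach is approached as far as the arm can. aperture is the finger opening in m, set as the call begins (left out keeps the last). The fingers move at their own pace and stop on an object; clamp_n is the grip in N (left out, the last holds). Time passes only in rows, so rows that do not move let the fingers close. The tool returns the time, the measured TCP pose, the force, the opening and the grip force at its end. only (a regular expression) keeps the lines of the reply that match it, lines (a string "A,B") keeps lines A to B, and quiet returns only ok. A shift or turn number past 1, either way, is cut back to 1. Input that does not fit is refused with a message, and nothing moves.
- robot.read_state(): the state, without advancing time (a new reading comes with each control period).
- cams.read_camera(name): name is "side" or "top" or "wrist"; returns a dict with "pixels" (480x640x3 uint8, red, green, blue), "K" (3x3 intrinsics, pixels), "xyz" and "orientation" of the camera in the world. Camera axes: x right, y down, z forward; pixel columns grow to the right and rows downward; lengths in m; the calibration is good to about 2 mm. The wrist camera is an equidistant fisheye: a pixel r from the principal point sees the ray r / f radians off the axis. A picture is of the moment at which its call begins. There is no depth.
- robot.hand_in(): hands the job in; it is judged then, once.
Trained networks look in the newest picture that a camera, given by its name, has taken for a name from the list of things; names that differ only in an ending like _2 or _b are one class to them, and where a whole thing is asked for, a point or a joint stands for the part that bears it (a point fixed in the world has none). Each returns a list of dicts, best first, with "score" (0 to 1); they miss things now and then, are a little off and sometimes report something else, mostly with a low value. They report only what shows in the picture. A call takes as long as a camera call.
- spotter.spot_in(label, camera): "at" ([column, row] as shares, 0 to 1, of the picture: columns of its width, rows of its height, amid what is visible of it).
The state is a dict: "time_s": time; "joint_pos": joint angles; "dq": joint speeds; "joint_torque": joint torques, N m; "tool_pos": TCP position; "ee_rot": TCP orientation; "contact_force": force on the tool from outside, world axes, zero at the start; "wrist_torque": the same for the moment, N m; "gripper_width": finger opening in m; "gripper_force": force on a finger pad.
Only numpy, scipy, OpenCV 4.12 (cv2) and the standard library are available. Lean on these libraries where they do the work, as an engineer would, in place of code of your own. Each camera call takes 0.05 s, during which the arm holds its last target. There are 200 camera calls.

## Working session

There is one attempt and no reset: what is moved stays moved. The work goes in short steps, Python scripts to look and compute and a tool call to move; the robot and the scene stay as the last step left them, time stands still between calls to the robot, and variables do not carry over. Pictures are saved under pics/ and viewed, at most 10 in all, crops included, and the job is handed in when it is done.

```bash
mkdir -p pics; cat > h.py <<'E'
import numpy as np, cv2
from workcell import robot, cams, spotter
def ray(c,uv):
    K=c["K"];x=(uv[0]-K[0][2])/K[0][0];y=(uv[1]-K[1][2])/K[1][1]
    return np.array(c["xyz"]),np.array(c["orientation"])@np.array([x,y,1.])
def atz(c,uv,z):
    o,d=ray(c,uv);return o+d*(z-o[2])/d[2]
def px(c,p):
    v=np.array(c["orientation"]).T@(np.array(p)-c["xyz"]);q=np.array(c["K"])@v;return q[:2]/q[2]
def save(c,n):cv2.imwrite("pics/"+n,c["pixels"][:,:,::-1])
E
python3 - <<'E'
from h import *
s=robot.read_state();print(s["tool_pos"],np.round(s["ee_rot"],3).tolist(),robot.tcp_to_grasp)
for n in ["top","side"]:
    c=cams.read_camera(n);save(c,n+"1.png");print(n,np.round(c["xyz"],3),np.round(c["orientation"],3).tolist())
    for l,z in [("boiler",.1),("catch_top",.195),("boiler_lid",.19),("mug",.05),("glass",.04),("cup",.03),("jar",.05)]:
        for r in spotter.spot_in(l,n)[:2]:
            uv=np.array(r["at"])*[640,480];print(l,round(r["score"],2),uv.round(),atz(c,uv,z).round(3))
E
```

```text
[0.18182423 0.64985792 0.23055823] [[-0.963, 0.269, -0.0], [0.269, 0.963, -0.001], [0.0, -0.001, -1.0]] 0.0187
top [ 0.45  -0.125  1.022] [[-0.025, -0.994, 0.102], [-1.0, 0.024, -0.007], [0.005, -0.102, -0.995]]
catch_top 0.48 [200. 298.] [0.435 0.098 0.195]
boiler_lid 0.85 [195. 241.] [0.543 0.11  0.19 ]
boiler_lid 0.25 [204. 253.] [0.519 0.092 0.19 ]
mug 0.67 [282. 258.] [ 0.516 -0.046  0.05 ]
glass 0.67 [450. 247.] [ 0.533 -0.427  0.04 ]
cup 0.7 [423. 194.] [ 0.658 -0.374  0.03 ]
jar 0.81 [445. 296.] [ 0.424 -0.408  0.05 ]
side [ 0.565 -0.936  0.556] [[1.0, -0.009, -0.019], [0.013, -0.481, 0.876], [-0.017, -0.876, -0.481]]
boiler 0.83 [327. 190.] [0.544 0.076 0.1  ]
catch_top 0.5 [278. 145.] [0.438 0.105 0.195]
boiler_lid 0.72 [330. 158.] [0.553 0.036 0.19 ]
mug 0.82 [316. 233.] [ 0.521 -0.03   0.05 ]
glass 0.9 [321. 365.] [ 0.541 -0.401  0.04 ]
cup 0.91 [398. 348.] [ 0.657 -0.356  0.03 ]
jar 0.7 [242. 364.] [ 0.429 -0.408  0.05 ]
```

View pics/top1.png

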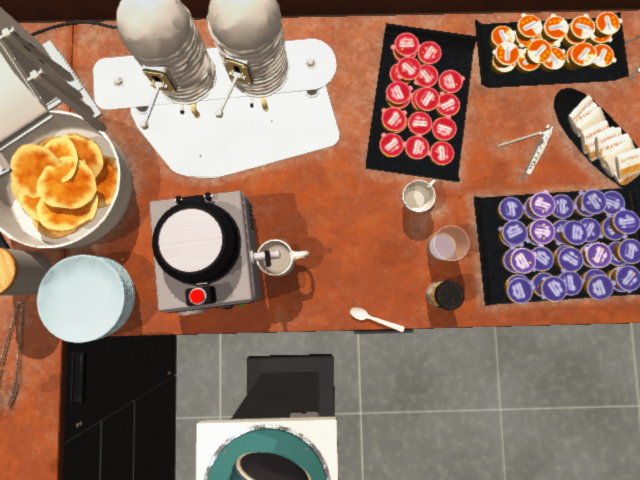

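View pics/side1.png

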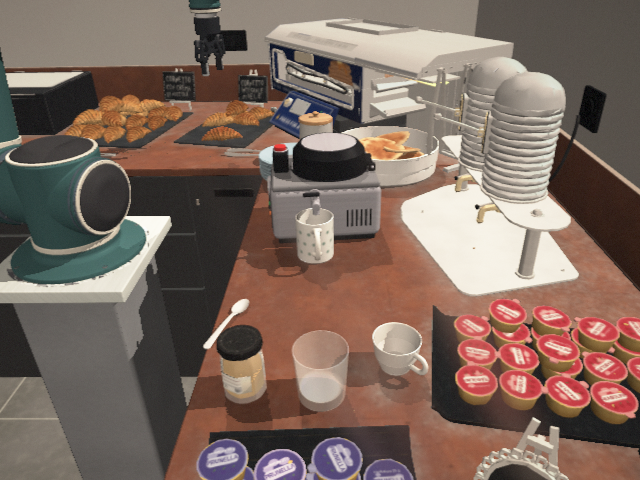

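```bash
python3 - <<'E'
from h import *
# red blob centroid in both
for n in ["top","side"]:
    im=cv2.cvtColor(cv2.imread(f"pics/{n}1.png"),cv2.COLOR_BGR2HSV)
    m=(((im[...,0]<7)|(im[...,0]>173))&(im[...,1]>150)&(im[...,2]>80)).astype(np.uint8)
    k,_,st,ce=cv2.connectedComponentsWithStats(m)
    c=cams.read_camera(n)
    for i in range(1,k):
        if st[i,4]>25: print(n,st[i],ce[i].round(1),atz(c,ce[i],.195).round(4),atz(c,ce[i],.19).round(4))
E
```

```text
top [396  34  22  21 225] [406.5  44.5] [ 0.931  -0.3151  0.195 ] [ 0.9339 -0.3162  0.19  ]
top [419  42  22  21 232] [429.1  52.1] [ 0.9138 -0.3598  0.195 ] [ 0.9166 -0.3612  0.19  ]
top [398  58  22  21 257] [408.7  67.6] [ 0.8821 -0.3171  0.195 ] [ 0.8847 -0.3183  0.19  ]
top [387  65  23  43 359] [398.2  88.2] [ 0.8395 -0.2944  0.195 ] [ 0.8419 -0.2954  0.19  ]
top [416  64  22  22 208] [427.6  75.3] [ 0.865  -0.3543  0.195 ] [ 0.8675 -0.3557  0.19  ]
top [440  71  22  21 225] [451.1  80.6] [ 0.853  -0.4008  0.195 ] [ 0.8555 -0.4025  0.19  ]
top [412  88  27  22 311] [425.1  98.1] [ 0.8177 -0.3469  0.195 ] [ 0.82   -0.3483  0.19  ]
top [438  94  22  21 208] [448.5 103.8] [ 0.8049 -0.3927  0.195 ] [ 0.807  -0.3944  0.19  ]
top [382 108  24  22 268] [393.5 118.9] [ 0.7765 -0.2823  0.195 ] [ 0.7785 -0.2832  0.19  ]
top [409 111  22  23 250] [420.  122.7] [ 0.7675 -0.3344  0.195 ] [ 0.7694 -0.3356  0.19  ]
top [433 118  23  21 244] [444.2 127.3] [ 0.7569 -0.3817  0.195 ] [ 0.7588 -0.3833  0.19  ]
top [381 133  22  23 251] [391.2 144.1] [ 0.7253 -0.2756  0.195 ] [ 0.7269 -0.2765  0.19
[... 1334 characters left out ...]
0.7483 -0.5502  0.195 ] [ 0.7508 -0.5449  0.19  ]
side [586 354  39  25 419] [605.5 366.1] [ 0.8299 -0.5647  0.195 ] [ 0.8336 -0.5596  0.19  ]
side [562 359  18  14 101] [573.7 367.3] [ 0.798  -0.5663  0.195 ] [ 0.8012 -0.5612  0.19  ]
side [630 359  10  19 105] [634.7 366.6] [ 0.8581 -0.5656  0.195 ] [ 0.8621 -0.5604  0.19  ]
side [458 367  37  27 423] [475.5 380.3] [ 0.6974 -0.5831  0.195 ] [ 0.6992 -0.5782  0.19  ]
side [502 371  38  27 434] [523.2 384.3] [ 0.7413 -0.5884  0.195 ] [ 0.7437 -0.5836  0.19  ]
side [548 377  40  29 519] [567.9 390.5] [ 0.7803 -0.5962  0.195 ] [ 0.7832 -0.5915  0.19  ]
side [593 383  43  29 521] [615.6 398.4] [ 0.8197 -0.6058  0.195 ] [ 0.8232 -0.6012  0.19  ]
```

The top view shows the boiler with its red catch at (196,296) and the lid at (195,241). Both cameras put the catch at about (0.439, 0.105). Boiler yaw is about 3°, so the cap is near (0.546, 0.111). The mug is to the right at (282,258), and the glass, cup and jar are well away. The side view agrees: catch at (279,147), nothing tall on my path. I'll move over the catch with the fingers shut.

Careful with the scale: shifts go in shares of 800 mm and turns go in shares of 2 rad. That gives: -0.418 m / 0.8 = -0.5225, -0.04 m / 0.8 = -0.05.

Emit:
{"op": "tcp_steps", "data": {
  "deltas": [
    {"dz":-0.05},
    {"dx":-0.0413, "dy":-0.0475, "dz":-0.05},
    {"dx":-0.0825, "dy":-0.095, "dz":-0.05},
    {"dx":-0.1225, "dy":-0.1425, "dz":-0.05},
    {"dx":-0.1638, "dy":-0.19, "dz":-0.05},
    {"dx":-0.205, "dy":-0.2375, "dz":-0.05},
    {"dx":-0.2463, "dy":-0.285, "dz":-0.05},
    {"dx":-0.2875, "dy":-0.3325, "dz":-0.05},
    {"dx":-0.3288, "dy":-0.38, "dz":-0.05},
    {"dx":-0.3688, "dy":-0.4275, "dz":-0.05},
    {"dx":-0.41, "dy":-0.475, "dz":-0.05},
    {"dx":-0.4513, "dy":-0.5225, "dz":-0.05}
  ],
  "aperture": 0,
  "clamp_n": 30
}}

```text
time_s: 2.1
tool_pos: [0.4162, 0.1504, 0.2717]
ee_rot: [[-0.963, 0.269, 0.001], [0.269, 0.963, 0.0], [-0.001, 0.001, -1.0]]
contact_force: [0.6, 1.3, -0.3]
gripper_width: -0.0001
gripper_force: 0.0
```

Emit:
{"op": "tcp_steps", "data": {
  "deltas": [
    {"dx":-0.0413, "dy":-0.0475},
    {"dx":-0.0413, "dy":-0.0475, "dz":0.0375},
    {"dx":-0.0413, "dy":-0.0475, "dz":0.0563},
    {"dx":-0.0413, "dy":-0.0475, "dz":0.0563},
    {"dx":-0.0413, "dy":-0.0475, "dz":0.0563}
  ]
}}

```text
time_s: 2.6
tool_pos: [0.4372, 0.1077, 0.2269]
ee_rot: [[-0.963, 0.268, 0.0], [0.268, 0.963, 0.0], [-0.0, 0.0, -1.0]]
contact_force: [0.3, 0.0, -0.6]
gripper_width: -0.0004
gripper_force: 0.0
```

```bash
python3 - <<'E'
from h import *
s=robot.read_state();p=s["tool_pos"];R=np.array(s["ee_rot"]);print(p,s["contact_force"],s["gripper_width"])
print((R.T@(np.array([.439,.105,.195])-p)).round(4))
c=cams.read_camera("side");u=px(c,p).astype(int);print(u)
im=c["pixels"][60:240,180:420,::-1];cv2.imwrite("pics/s2.png",cv2.resize(im,None,fx=3,fy=3))
E
```

```text
[0.43719696 0.10773444 0.22693609] [ 0.25139158  0.01091068 -0.57940878] -0.00037745805806368304
[-0.0025 -0.0022  0.0319]
[276 130]
```

View pics/s2.png

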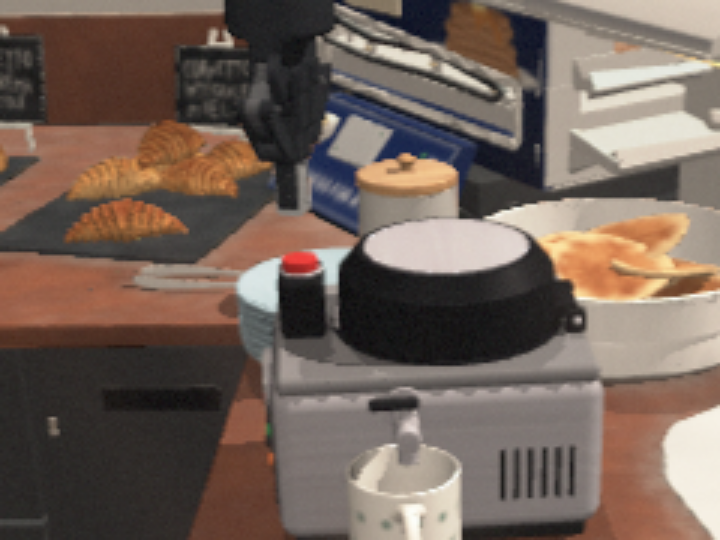

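The side crop shows the shut fingertips at crop (292,208), directly above the red button at (300,265) and about 32 mm clear. Next I press, then withdraw up and back.

In the tool's units: 0.037 m / 0.8 = 0.0463, 0.034 m / 0.8 = 0.0425.

Emit:
{"op": "tcp_steps", "data": {
  "deltas": [
    {"dx":-0.0031, "dy":-0.0025, "dz":0.025},
    {"dx":-0.0031, "dy":-0.0025, "dz":0.0375},
    {"dx":-0.0031, "dy":-0.0025, "dz":0.0425},
    {"dx":-0.0031, "dy":-0.0025, "dz":0.0463},
    {"dx":-0.0031, "dy":-0.0025, "dz":0.0463}
  ]
}}

```text
time_s: 3.15
tool_pos: [0.4393, 0.1047, 0.1899]
ee_rot: [[-0.963, 0.269, 0.0], [0.269, 0.963, 0.001], [-0.0, 0.001, -1.0]]
contact_force: [-2.3, 1.8, 4.3]
gripper_width: 0.0001
gripper_force: 2.0
```

Emit:
{"op": "tcp_steps", "data": {
  "deltas": [
    {"dz":-0.0375},
    {"dx":0.025, "dz":-0.0875},
    {"dx":0.0625, "dy":-0.0175, "dz":-0.125},
    {"dx":0.0625, "dy":-0.0175, "dz":-0.1625},
    {"dx":0.0625, "dy":-0.0175, "dz":-0.1625},
    {"dx":0.0625, "dy":-0.0175, "dz":-0.1625},
    {"dx":0.0625, "dy":-0.0175, "dz":-0.1625},
    {"dx":0.0625, "dy":-0.0175, "dz":-0.1625},
    {"dx":0.0625, "dy":-0.0175, "dz":-0.1625},
    {"dx":0.0625, "dy":-0.0175, "dz":-0.1625},
    {"dx":0.0625, "dy":-0.0175, "dz":-0.1625},
    {"dx":0.0625, "dy":-0.0175, "dz":-0.1625}
  ],
  "aperture": 0.085
}}

```text
time_s: 4.35
tool_pos: [0.3874, 0.1042, 0.3192]
ee_rot: [[-0.963, 0.269, -0.0], [0.269, 0.963, -0.0], [0.0, -0.0, -1.0]]
contact_force: [0.4, -0.2, -0.2]
gripper_width: 0.0849
gripper_force: 0.0
```

```bash
python3 - <<'E'
from h import *
for n in ["top","side"]:
    c=cams.read_camera(n);im=c["pixels"]
    o=(120,170) if n=="top" else (220,60)
    cv2.imwrite(f"pics/{n}3.png",cv2.resize(im[o[1]:o[1]+150,o[0]:o[0]+200,::-1],None,fx=4,fy=4,interpolation=2))
    for r in spotter.spot_in("cap_wing",n)[:2]:
        uv=np.array(r["at"])*[640,480];print(n,round(r["score"],2),uv.round(1),atz(c,uv,.189).round(4))
    h=cv2.cvtColor(im,cv2.COLOR_RGB2HSV);m=((h[...,0]>5)&(h[...,0]<22)&(h[...,1]>160)&(h[...,2]>130)).astype(np.uint8)
    m[:, :150 if n=="top" else 280]=0;m[:,240 if n=="top" else 380:]=0;m[300:]=0
    k,l,st,ce=cv2.connectedComponentsWithStats(m)
    for i in range(1,k):
        if st[i,4]>25:
            q=np.argwhere(l==i)[:,::-1];w=np.array([atz(c,u,.189)[:2] for u in q]);W=w-w.mean(0)
            e,V=np.linalg.eigh(W.T@W);print(n,st[i],w.mean(0).round(4),"dir",V[:,1].round(3),np.ptp(W@V,axis=0).round(4))
E
```

```text
top 0.77 [197.6 240.6] [0.5447 0.1051 0.189 ]
top [210 179  30  15 228] [0.6493 0.0468] dir [-0.29   0.957] [0.0213 0.0614]
top [150 190  23  11 114] [0.6337 0.1834] dir [0.152 0.988] [0.0196 0.0448]
top [183 225  26  32 548] [0.5428 0.1107] dir [-0.879 -0.478] [0.0503 0.064 ]
top [150 229   7  71 265] [0.4836 0.1923] dir [-0.998 -0.057] [0.0115 0.1352]
side 0.66 [328.6 158.1] [0.5494 0.0389 0.189 ]
side 0.5 [313.3 234.3] [ 0.5298 -0.2824  0.189 ]
side [315 145  28  16 374] [0.5488 0.0709] dir [0.119 0.993] [0.0632 0.0932]
```

View pics/top3.png

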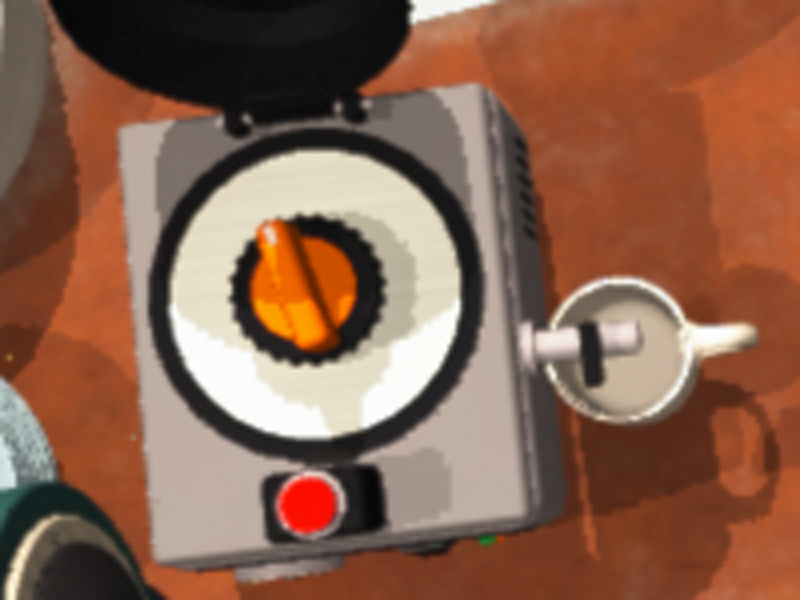

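View pics/side3.png

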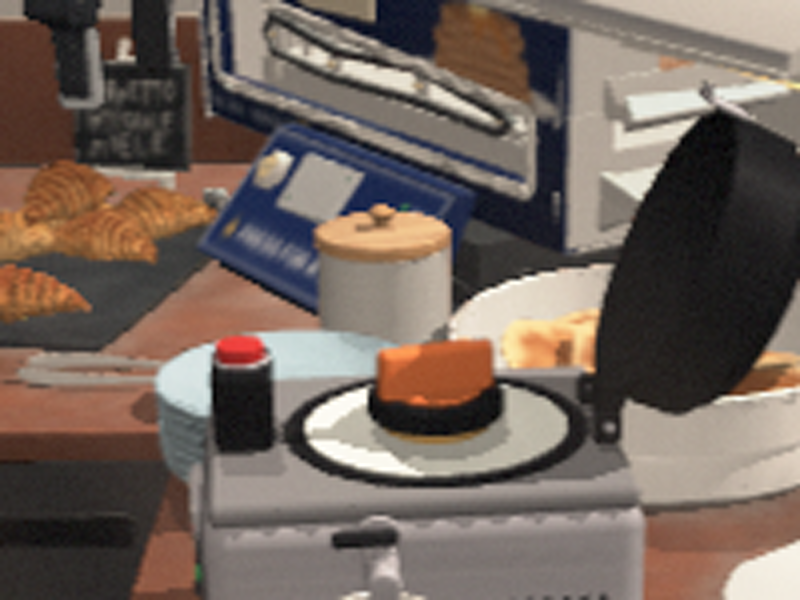

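The lid is up and leaning back in the side crop. In the top crop the orange wing runs from about (268,222) to (322,350), which is a world angle of about +21°, centred near (0.545, 0.111). That matches catch plus 107 mm. Next I work out the approach.

```bash
python3 - <<'E'
from h import *
s=robot.read_state();p=s["tool_pos"];R=np.array(s["ee_rot"]);print(s["joint_pos"])
print((R.T@(np.array([.545,.111,.166])-p)).round(4))
c=cams.read_camera("top")
a,b=[atz(c,(120+u/4-.4,170+v/4-.4),.189) for u,v in[(268,222),(322,350)]]
print((a+b)/2,np.linalg.norm(a-b),np.degrees(np.arctan2(*(a-b)[1::-1])))
# fit: upper-surface template outline of wing vs bright-orange mask
h=cv2.cvtColor(c["pixels"],cv2.COLOR_RGB2HSV)[222:260,180:212]
m=((h[...,0]>3)&(h[...,0]<22)&(h[...,1]>160)&(h[...,2]>110)).astype(np.uint8)
k,l,st,ce=cv2.connectedComponentsWithStats(m);print(st[1:],ce[1:])
E
```

```text
[ 1.14164984e+01 -2.88044929e+01  1.05033564e+02  1.61923885e-03
  1.03769150e+02 -6.29540610e+01]
[-0.15    0.049   0.1533]
[0.54397103 0.11327815 0.189     ] 0.06802064317439994 22.741164562345922
[[  3   3  26  33 586]] [[14.93856655 19.65870307]]
```

In the tool's units: -0.1495 m / 0.8 = -0.1869, -0.12 m / 0.8 = -0.15, -37.5 degrees / 114.5916 = -0.3272.

Emit:
{"op": "tcp_steps", "data": {
  "deltas": [
    {"dx":-0.05, "dy":0.0163, "rz":-0.0698},
    {"dx":-0.1, "dy":0.0325, "rz":-0.1396},
    {"dx":-0.15, "dy":0.0488, "rz":-0.2094},
    {"dx":-0.1869, "dy":0.0625, "rz":-0.2793},
    {"dx":-0.1869, "dy":0.0625, "dz":0.05, "rz":-0.3272},
    {"dx":-0.1869, "dy":0.0625, "dz":0.1, "rz":-0.3272},
    {"dx":-0.1869, "dy":0.0625, "dz":0.125, "rz":-0.3272},
    {"dx":-0.1869, "dy":0.0625, "dz":0.125, "rz":-0.3272}
  ],
  "aperture": 0.06
}}

```text
time_s: 5.4
tool_pos: [0.5438, 0.1119, 0.216]
ee_rot: [[-0.928, -0.372, -0.005], [-0.372, 0.928, -0.001], [0.005, 0.001, -1.0]]
contact_force: [-0.7, 0.1, 0.2]
gripper_width: 0.0599
gripper_force: 0.0
```

```bash
python3 - <<'E'
from h import *
s=robot.read_state();p=s["tool_pos"];R=np.array(s["ee_rot"]);print(s["gripper_width"],np.degrees(np.arctan2(-R[1,0],-R[0,0])))
print((R.T@(np.array([.5445,.112,.166])-p)).round(4))
c=cams.read_camera("wrist");save(c,"w4.png")
for r in spotter.spot_in("cap_wing","wrist")[:1]:
    uv=np.array(r["at"])*[640,480];print(uv,r["score"])
    K=c["K"];q=np.array([(uv[0]-K[0][2])/K[0][0],(uv[1]-K[1][2])/K[1][1]]);t=np.linalg.norm(q)
    d=np.array(c["orientation"])@np.r_[q/t*np.sin(t),np.cos(t)];o=np.array(c["xyz"]);print(o+d*(.185-o[2])/d[2])
E
```

```text
0.059922646137758384 21.86687355016301
[-0.0009 -0.0002  0.05  ]
[323.392 278.112] 0.59
[0.53654837 0.10943633 0.185     ]
```

View pics/w4.png

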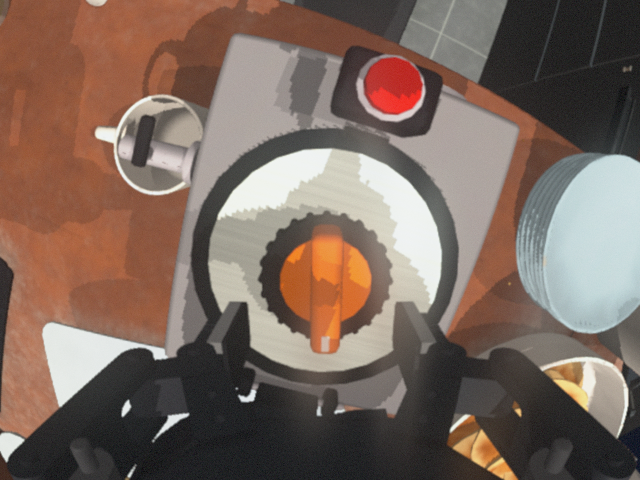

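The wrist view shows the wing upright at column ~327, from row 228 to 352. It lies parallel to the pads and midway between them (235 and 405). I'll descend and grip.

In the tool's units: 0.05 m / 0.8 = 0.0625, 0.045 m / 0.8 = 0.0563.

Emit:
{"op": "tcp_steps", "data": {
  "deltas": [
    {"dz":0.0375},
    {"dz":0.0563},
    {"dz":0.0625},
    {"dz":0.0625}
  ]
}}

```text
time_s: 5.9
tool_pos: [0.5449, 0.1121, 0.1697]
ee_rot: [[-0.928, -0.372, -0.0], [-0.372, 0.928, -0.0], [0.0, -0.0, -1.0]]
contact_force: [-0.7, -0.3, 0.3]
gripper_width: 0.0599
gripper_force: 0.0
```

Emit:
{"op": "tcp_steps", "data": {
  "deltas": [
    {},
    {},
    {},
    {},
    {}
  ],
  "aperture": 0,
  "clamp_n": 90
}}

```text
time_s: 6.4
tool_pos: [0.5445, 0.1138, 0.1708]
ee_rot: [[-0.928, -0.373, 0.0], [-0.373, 0.928, 0.003], [-0.001, 0.003, -1.0]]
contact_force: [-9.4, 13.3, 10.9]
gripper_width: 0.0137
gripper_force: 88.6
```

Gripped. The side load is slight, so I relieve it and turn clockwise.

In the tool's units: -0.004 m / 0.8 = -0.005, 0.002 m / 0.8 = 0.0025, 5 degrees / 114.5916 = 0.0436.

Emit:
{"op": "tcp_steps", "data": {
  "deltas": [
    {"dy":0.0025, "dz":-0.005},
    {"dy":0.0025, "dz":-0.005, "rz":0.0436}
  ]
}}

```text
time_s: 6.6
tool_pos: [0.5438, 0.1145, 0.1714]
ee_rot: [[-0.957, -0.29, -0.002], [-0.29, 0.957, 0.001], [0.001, 0.001, -1.0]]
contact_force: [6.4, 6.9, -20.9]
gripper_width: 0.0138
gripper_force: 90.9
```

Emit:
{"op": "tcp_steps", "data": {
  "deltas": [
    {"rz":0.0698},
    {"rz":0.1396},
    {"rz":0.2094},
    {"rz":0.2793},
    {"rz":0.3491},
    {"rz":0.4189},
    {"rz":0.4887},
    {"rz":0.5585},
    {"rz":0.6283},
    {"rz":0.6981},
    {"rz":0.7505}
  ]
}}

```text
time_s: 7.7
tool_pos: [0.5447, 0.1167, 0.1715]
ee_rot: [[-0.353, 0.936, 0.001], [0.936, 0.353, 0.005], [0.005, 0.003, -1.0]]
contact_force: [21.6, 24.9, -24.9]
gripper_width: 0.0138
gripper_force: 91.1
```

```bash
python3 - <<'E'
from h import *
s=robot.read_state();print(s["wrist_torque"],s["contact_force"],s["joint_pos"])
E
```

```text
[ 4.52388396 -3.98622702  0.8843904 ] [ 21.57359563  24.9281706  -24.90969236] [  9.31458436  -6.93758751 101.71242927   0.29667491  85.11022958
 -11.37773643]
```

The wing turned 91° with 0.88 N m at the end, well past one click. I release, lift and check.

Emit:
{"op": "tcp_steps", "data": {
  "deltas": [
    {},
    {},
    {},
    {}
  ],
  "aperture": 0.06
}}

```text
time_s: 8.1
tool_pos: [0.5442, 0.1138, 0.1737]
ee_rot: [[-0.356, 0.934, 0.0], [0.934, 0.356, -0.0], [-0.0, 0.0, -1.0]]
contact_force: [-0.3, 0.8, 0.2]
gripper_width: 0.0598
gripper_force: 0.0
```

Emit:
{"op": "tcp_steps", "data": {
  "deltas": [
    {"dz":-0.0375},
    {"dz":-0.0875},
    {"dz":-0.1375},
    {"dz":-0.1375},
    {"dz":-0.1375}
  ]
}}

```text
time_s: 8.6
tool_pos: [0.5443, 0.1139, 0.2842]
ee_rot: [[-0.356, 0.934, 0.002], [0.934, 0.356, 0.0], [-0.0, 0.002, -1.0]]
contact_force: [-0.4, 0.7, -1.2]
gripper_width: 0.0599
gripper_force: 0.0
```

```bash
python3 - <<'E'
from h import *
c=cams.read_camera("wrist");save(c,"w5.png")
c=cams.read_camera("side");cv2.imwrite("pics/s5.png",cv2.resize(c["pixels"][60:240,220:460,::-1],None,fx=3,fy=3))
E
```

```text
(no output)
```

View pics/w5.png

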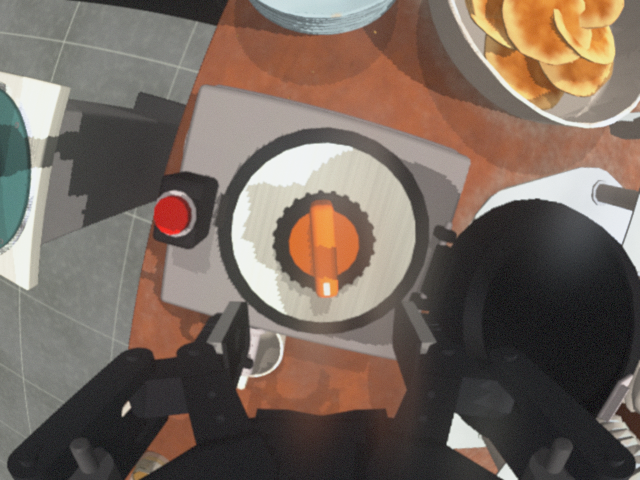

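View pics/s5.png

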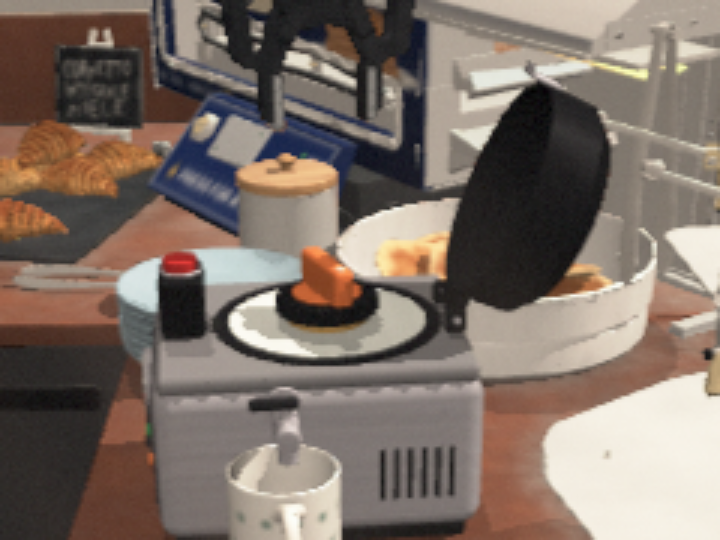

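The wrist view shows the wing, columns ~312–330, at about 4° from the tool's heading, so it stayed turned by ~87° (1.5 rad). The most it could need is 1.0 + 0.35 rad. The side view shows the lid up, the mug in place and the gripper clear. Handing in.

```bash
python3 -c "
from workcell import robot
print(robot.hand_in())"
```

```text
the job is handed in; nothing more can be done
None
```

I pressed the catch and the lid is standing up. I turned the cap about 87° clockwise, which is past home plus at least one ratchet click, then let go. The mug is still in place; the arm never went near the glass, cup or jar. I handed the job in at about 9 s, but the hand-in gave no verdict.

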